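# Wedge a carving blank tight in the bench vice

## Task

Fix the wooden carving blank in the bench vice: take the tapered wooden key out of its stand, start it by hand, thin end down, in the gap between the blank and the sprung cheek with its slanted side to that cheek, and let go of it there. Then take the palm mallet by its handle and tap or press the key down with the mallet's flat face until the key is tight, that is, until a push of about 16 N no longer moves it, but never load it with more than 30 N, for the blank would split. Stand the mallet back upright on the bench, let go, and leave the other things where they are.

Things in the scene. Friction and masses are not known exactly. Their poses are not given: they have to be found in the camera images.
- vice: carving vice fixed to the bench: plywood board 130 (its x) x 270 (y) x 18 mm, origin at the centre of its underside. At its -y end a fixed wooden cheek, at +y a sprung wooden cheek (100 mm long in x) before a tail block, both 88 mm above the bench at their tops. The blank stands within 1 mm of the fixed cheek; the key goes between blank and sprung cheek, which gives to +y at 12 N/mm
- gap_mid (a point): point fixed to the vice near the middle of the gap's top, 88 mm above the bench; axes as the vice's: x along the gap, y across it from blank to sprung cheek, z up. The blank's upright side lies 5.5 to 7.5 mm to -y, the cheek's top edge 5 to 9 mm to +y (set differently each time). The cheek's face leans, so the gap narrows by 1 in 6 going down, matching the key
- blank: loose light wood block being carved, 80 x 92 x 68 mm (its x, y, z; the side at y = +46 mm faces the gap), 0.36 to 0.6 kg, with a roughed-out round shape on top (60 mm wide, 45 mm high, 12 mm to -y of the middle). Origin at the centre of its underside, which rests on the vice's board 18 mm above the bench
- key: tapered light wood key, 60 g: blade 22 mm wide (x), 80 mm long, 8 mm thick at the thin lower end, 21 mm under the head (1 in 6). One broad side is upright (y = -10.5 mm), the other slants and faces +y. Head 34 (x) x 24 (y) x 22 mm high. Origin: middle of the head's underside, z up. In the vice its x and y point along the vice's x and y; it starts within 0.8 rad of that
- key_head (a point): centre of the key's head, 11 mm below its flat top; axes as the key's. Grasp across the 34 mm width (fingers closing along x). At the start the key hangs upright in the slot of a fixed dark wood stand (85 x 70 mm, 88 mm high), the head's underside resting on its top
- key_tip (a point): middle of the key's thin end: 91 mm below key_head and 8 mm to -y of it (thin end spans 4 mm either way in y). In the gap it binds some 20 to 50 mm below gap_mid and gets tight 2 to 12 mm below that; 4 N by hand is enough to make it stand by itself
- mallet: turned palm mallet of dark wood, 0.32 kg, 150 mm high, standing upright on its round flat-faced head (60 mm diameter, 55 mm high, tapering to the handle at 70 mm); handle 25 to 28 mm in diameter from 70 to 150 mm. Origin at the centre of the flat face, z along the handle
- mallet_grip (a point): point on the mallet's axis in the handle, 112 mm above the flat face: grasp here from above
- figure: bystander: small white plaster figure on a base 60 x 50 mm, 124 mm high, origin at its underside
- paint: bystander: white paint bottle, 52 mm in diameter, 120 mm high, origin at its underside
- jar: bystander: white ceramic jar, 76 mm in diameter, 90 mm high, origin at its underside
- brush: bystander: paint brush lying on the bench beyond the vice, origin in its middle
Things that resemble listed ones, but are neither listed nor needed, are in the scene too. What is shaped like the mallet but purple or red is not meant. Leave any orange look-alike of the blank alone.

How it is judged:
By the outcome, as a careful person would: the job done as asked, in the order asked, and still so for the second after the job is handed in, with the robot touching nothing.
It also fails if it takes over 70 s, if anything falls off the work surface, if the arm or the gripper's body presses on something with over 40 N, if the wrist force passes 120 N, or if a joint passes its speed limit or range.

## Robot

A 6-joint arm with a two-finger parallel gripper is mounted at the origin on the work surface. World frame = base frame: x ahead of the robot, y to its left, z up, the work surface at z = 0. Lengths are in m, angles in degrees, forces in N, time in s.
With the tool pointing down it reaches from about 0.325 to 0.85 m from the base axis. Payload 15.5 kg.
Tool frame: the origin (TCP) lies midway between the tips of the shut fingers; the grasp point (between the pads) lies 19 mm behind it; y points along the fingers, x is the direction in which the jaws open and shut, and the axes are right-handed (so a half turn about y gives the same grasp; the last joint's range is limited). The gripper opens to 91 mm and grips with 3 to 60 N. Pads are 32 mm wide; open, the fingers measure 118 mm over their backs; the gripper's body (76 mm by 178 mm) begins 60 mm behind the grasp point.
Start: joints at [59.33, 28.281, 77.091, -0, 74.628, -5.472], TCP at [0.266, 0.566, 0.214] pointing down, gripper open.
Joint ranges: [-166.48, 166.48], [-47.26, 123.95], [12.59, 153.08], [-70.14, 250.14], [6.76, 159.57], [-176.63, 176.63]. Speed limits (degrees/s): [108.29, 108.29, 147.25, 172.46, 172.46, 172.46].

## Interface

Orientations are given as a 3x3 rotation matrix whose columns are the frame's x, y, z axes.
In Python, from bench import ctrl gives the robot as it stands. The module is installed in compiled form; this text tells all that it offers. Calls block until the motion is done:
- ctrl.goto(position, orientation): joint-space move of the TCP to a pose.
- ctrl.move_l(position, vel=0.15, ori=None, contact_N=None): straight line of the TCP; ori=None keeps the orientation; vel is the mean speed in m/s. With contact_N (N) it stops when the force on the tool has changed by that much, and returns True; else False.
- ctrl.movej(angles): joint-space move.
- ctrl.command_gripper(opening): opening from 0.0 (shut) to 1.0 (fully open); the grip force is fixed at half the most; returns when the fingers have stopped.
- ctrl.sleep(seconds).
- ctrl.ik(position, orientation): joint angles nearest the present ones, or None.
- ctrl.read_camera(name): name is "side" or "top"; returns the picture (480x640x3 uint8, blue, green, red); there is no depth.
- ctrl.camera_params(name): a dict with "fx", "fy", "cx", "cy" (pixels), "pose" (4x4, takes a point from camera to world coordinates). Camera axes: x right, y up, looking along -z (the intrinsics and any distortion apply to the point x, -y, -z); pixel columns grow to the right and rows downward; lengths in m; the calibration is good to about 2 mm. A picture is of the moment at which its call begins. camera_params takes no time and is no camera call.
A pose or a line that the arm cannot do raises ctrl.MotionError and nothing moves.
- ctrl.sign_off(): hands the job in, once; it reports no verdict.
Readings, each from a call of its own:
- ctrl.current_t(): time.
- ctrl.current_q(): joint angles.
- ctrl.current_dq(): joint speeds.
- ctrl.current_effort(): joint torques, N m.
- ctrl.current_tool_pos(): TCP position.
- ctrl.current_eef_rot(): TCP orientation.
- ctrl.current_contact_force(): force on the tool from outside, world axes, zero at the start.
- ctrl.current_wrist_torque(): the same for the moment, N m.
- ctrl.current_grip_width(): opening from 0.0 (shut) to 1.0 (fully open).
Only numpy, scipy, OpenCV 4.12 (cv2) and the standard library are available. Lean on these libraries where they do the work, as an engineer would, in place of code of your own. Each camera call takes 0.05 s, during which the arm holds its last target.

## Working session

There is one attempt and no reset: what is moved stays moved. The work goes in short steps, each a Python script; the robot and the scene stay as the last script left them, time stands still between calls to the robot, and variables do not carry over. Pictures are saved under pics/ and viewed, and the job is handed in when it is done.

```bash
mkdir -p pics; ls; python3 - <<'E'
from bench import ctrl
import cv2,numpy as np
np.set_printoptions(precision=4,suppress=True)
for n in("side","top"):
    cv2.imwrite(f"pics/{n}0.png",ctrl.read_camera(n)); p=ctrl.camera_params(n); print(n,p)
print(ctrl.current_t(),ctrl.current_eef_rot(),ctrl.current_contact_force())
E
```

```text
pics
side {'fx': 528.1545283555354, 'fy': 528.1545283555354, 'cx': 326.8563825152867, 'cy': 235.76942028308838, 'pose': array([[ 0.9268,  0.2145, -0.3084,  0.2042],
       [-0.3749,  0.5792, -0.7238, -0.9283],
       [ 0.0234,  0.7864,  0.6172,  0.8632],
       [ 0.    ,  0.    ,  0.    ,  1.    ]])}
top {'fx': 597.4954053804616, 'fy': 597.4954053804616, 'cx': 328.96262630430255, 'cy': 240.62178372604976, 'pose': array([[-0.0023,  0.9954, -0.096 ,  0.4684],
       [-0.9998, -0.0004,  0.02  ,  0.0035],
       [ 0.0199,  0.0961,  0.9952,  1.3593],
       [ 0.    ,  0.    ,  0.    ,  1.    ]])}
0.1 [[ 0.4258 -0.0006 -0.9048]
 [ 0.9048 -0.001   0.4258]
 [-0.0011 -1.      0.0001]] [-0.8648  0.4764 -1.221 ]
```

View pics/side0.png

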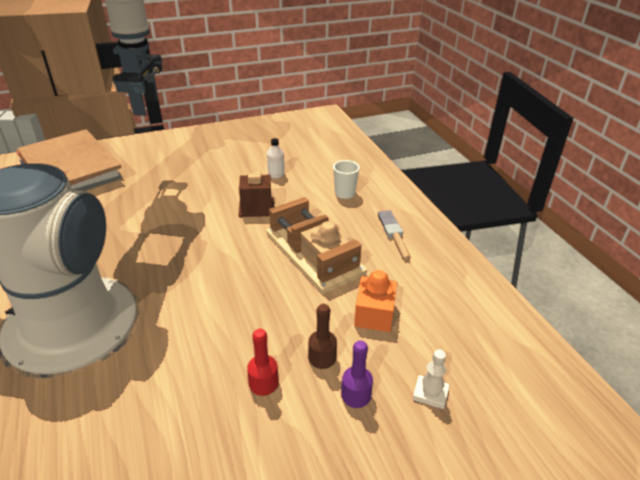

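View pics/top0.png

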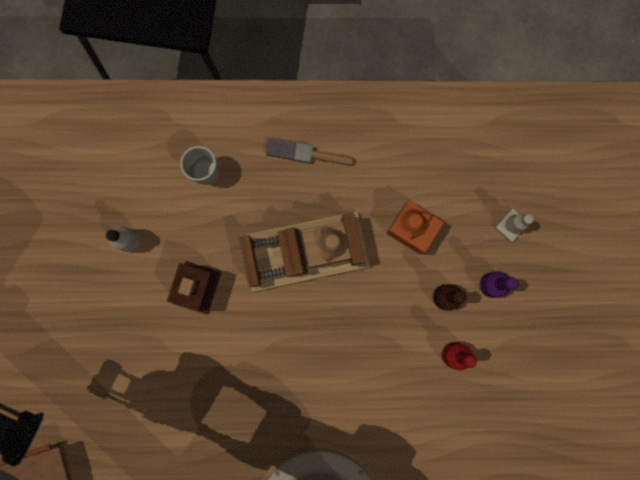

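```bash
python3 - <<'E'
import cv2
t=cv2.imread("pics/top0.png"); s=cv2.imread("pics/side0.png")
def crop(im,x0,y0,w,h,k,n,g=1.0):
    c=im[y0:y0+h,x0:x0+w]; c=cv2.convertScaleAbs(c,alpha=g)
    cv2.imwrite(n,cv2.resize(c,None,fx=k,fy=k,interpolation=cv2.INTER_CUBIC))
crop(t,230,200,150,100,5,"pics/c1.png",2)
crop(t,155,245,80,80,7,"pics/c2.png",2)
crop(s,225,160,150,140,4,"pics/c3.png",1.2)
crop(t,410,260,100,120,5,"pics/c4.png",2)
E
```

```text
(no output)
```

View pics/c1.png

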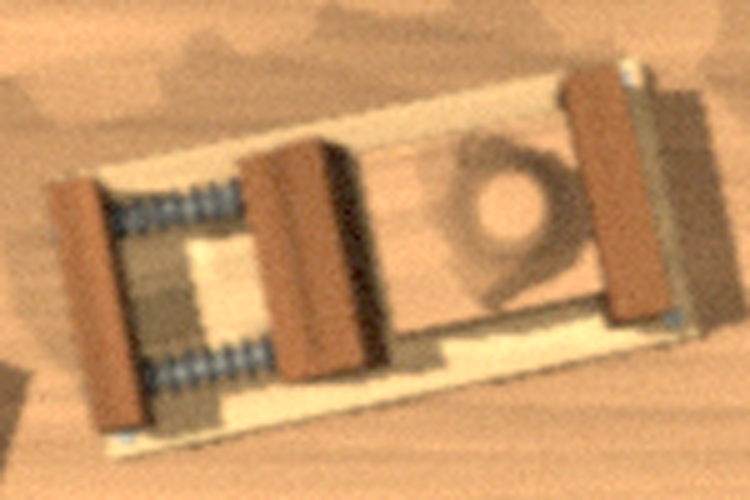

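View pics/c2.png

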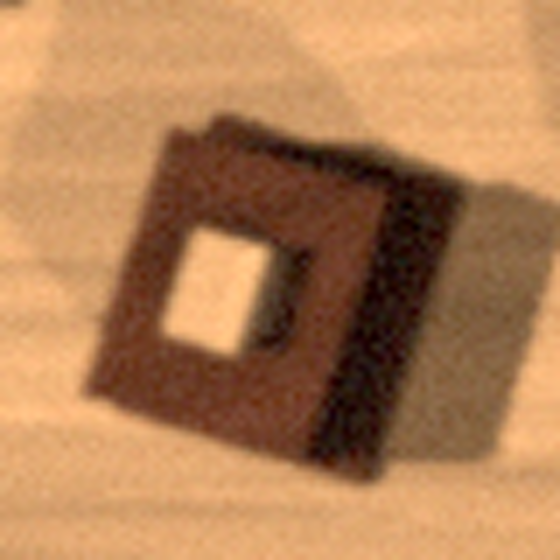

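View pics/c3.png

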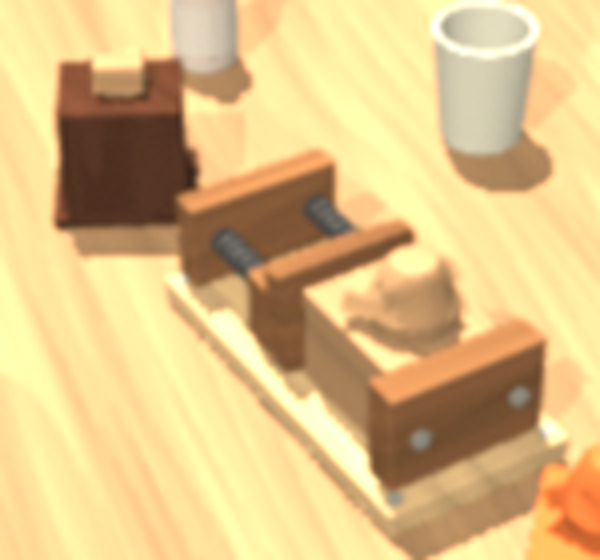

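View pics/c4.png

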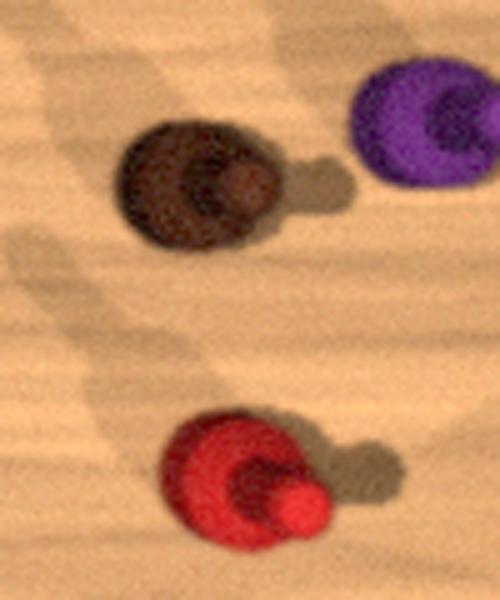

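```bash
cat > h.py <<'E'
from bench import ctrl
import cv2,numpy as np
np.set_printoptions(precision=4,suppress=True)
P={n:ctrl.camera_params(n) for n in("side","top")}
def unproj(n,uv,z):
    p=P[n]; uv=np.atleast_2d(uv).astype(float)
    d=np.stack([(uv[:,0]-p["cx"])/p["fx"],-(uv[:,1]-p["cy"])/p["fy"],-np.ones(len(uv))],1)@p["pose"][:3,:3].T
    c=p["pose"][:3,3]; return c+d*((z-c[2])/d[:,2])[:,None]
def proj(n,X):
    p=P[n]; X=np.atleast_2d(X); q=(X-p["pose"][:3,3])@p["pose"][:3,:3]
    return np.stack([p["cx"]+p["fx"]*q[:,0]/-q[:,2],p["cy"]-p["fy"]*q[:,1]/-q[:,2]],1)
def shot(n,f):
    im=ctrl.read_camera(n); cv2.imwrite(f"pics/{f}.png",im); return im
def edge(img,a,b,half=4,ns=25,trim=.15):
    """strongest-gradient points along normals of segment a-b -> fitted line ends & resid"""
    g=cv2.GaussianBlur(cv2.cvtColor(img,cv2.COLOR_BGR2GRAY).astype(np.float32),(0,0),0.8)
    a,b=np.array(a,float),np.array(b,float); t=(b-a)/np.linalg.norm(b-a); n=np.array([-t[1],t[0]])
    s=np.arange(-half,half+.01,.1); pts=[]
    for k in np.linspace(trim,1-trim,ns):
        q=a+k*(b-a)+s[:,None]*n
        v=cv2.remap(g,q[:,0].astype(np.float32)[None],q[:,1].astype(np.float32)[None],cv2.INTER_CUBIC)[0]
        d=np.abs(np.gradient(v)); i=d.argmax(); pts.append(q[i])
    pts=np.array(pts)
    l=cv2.fitLine(pts.astype(np.float32),cv2.DIST_HUBER,0,.01,.01).ravel().astype(float)
    r=(pts-l[2:])@np.array([-l[1],l[0]])
    f=lambda p:l[2:]+l[:2]*((p-l[2:])@l[:2])
    return f(a),f(b),np.median(abs(r))
E
python3 - <<'E'
from h import *
im=cv2.imread("pics/top0.png"); o=np.array([230,200])
def E(name,a,b,z,crop=None,half=4,n="top",k=5,o=o,img=im):
    # resize centre offset
    f=lambda p:(np.array(p)+.5)/k-.5+o
    A,B,r=edge(img,f(a),f(b),half); W=unproj(n,[A,B],z); d=W[1]-W[0]
    print(name,A,B,"r%.2f"%r,W[:,:2].ravel(),"len%.4f"%np.linalg.norm(d),"ang%.2f"%np.degrees(np.arctan2(d[1],d[0])))
    return W
E("cheek edge",(320,140),(363,370),.088,half=2)
E("blank edge",(358,145),(400,335),.086,half=2)
E("cheek back",(242,160),(285,378),.088,half=2)
E("fixed outer",(622,68),(668,315),.088,half=2)
E("fixed inner",(567,90),(612,320),.088,half=2)
E("board near",(120,457),(690,338),.018,half=2)
E("board far",(100,168),(560,72),.018,half=2)
E("tail outer",(52,187),(102,430),.088,half=2)
# key
c=im[245:325,155:235]; k=8
g=cv2.resize(cv2.cvtColor(c,cv2.COLOR_BGR2GRAY),None,fx=k,fy=k,interpolation=cv2.INTER_CUBIC)
m=(g>85).astype(np.uint8)
n_,lab,st,ce=cv2.connectedComponentsWithStats(m)
for i in range(1,n_):
    if st[i,4]>3000:
        pts=np.argwhere(lab==i)[:,::-1].astype(np.float32); R=cv2.minAreaRect(pts); bx=(cv2.boxPoints(R)+.5)/k-.5+[155,245]
        if st[i,4]<20000: print(R[1],bx.tolist()); W=unproj("top",bx,.110); print(W, np.linalg.norm(np.diff(W,axis=0),axis=1),W.mean(0))
# mallet
for nm,uv in(("handle top",((245,185))),):
    p=(np.array(uv)+.5)/5-.5+[410,260]; print(nm,unproj("top",p,.15))
E
```

```text
cheek edge [293.2914 227.6659] [303.0594 273.4165] r0.28 [0.619  0.0542 0.5211 0.0331] len0.1001 ang-167.85
blank edge [299.9724 228.8639] [308.1527 266.9112] r0.30 [0.6166 0.04   0.535  0.0224] len0.0835 ang-167.82
cheek back [276.7633 231.8567] [285.7946 275.3672] r0.31 [0.6099 0.0895 0.517  0.0698] len0.0950 ang-168.03
fixed outer [353.9861 213.2032] [365.3338 262.1048] r0.26 [ 0.6503 -0.076   0.545  -0.0996] len0.1079 ang-167.38
fixed inner [342.2447 217.7555] [351.6949 263.6628] r0.75 [ 0.6404 -0.0507  0.5417 -0.0704] len0.1006 ang-168.70
board near [253.4826 290.4405] [367.4599 266.5321] r0.26 [ 0.4862  0.1453  0.5393 -0.1099] len0.2607 ang-78.25
board far [249.5763 233.0873] [341.5405 213.7173] r0.31 [ 0.615   0.1553  0.6591 -0.0521] len0.2121 ang-77.99
tail outer [238.4436 237.3202] [248.4414 285.9206] r0.29 [0.5982 0.171  0.4948 0.1486] len0.1058 ang-167.80
(83.16790008544922, 123.96127319335938) [[177.912504196167, 291.76250076293945], [182.8125057220459, 277.06250381469727], [192.6750030517578, 280.35000228881836], [187.7750015258789, 295.04999923706055]]
[[0.4826 0.2919 0.11  ]
 [0.513  0.2824 0.11  ]
 [0.5061 0.2618 0.11  ]
 [0.4757 0.2714 0.11  ]] [0.0319 0.0217 0.0319] [0.4943 0.2769 0.11  ]
(239.0, 67.0) [[226.0625, 282.1875], [234.4375, 282.1875], [234.4375, 312.0625], [226.0625, 312.0625]]
[[0.5022 0.1926 0.11  ]
 [0.5022 0.1753 0.11  ]
 [0.4404 0.1745 0.11  ]
 [0.4405 0.1918 0.11  ]] [0.0174 0.0617 0.0173] [0.4713 0.1835 0.11  ]
handle top [[ 0.4712 -0.283   0.15  ]]
```

```bash
python3 - <<'E'
from h import *
im=cv2.imread("pics/top0.png"); sd=cv2.imread("pics/side0.png")
c=cv2.convertScaleAbs(im[268:304,168:208],alpha=1.6); cv2.imwrite("pics/k1.png",cv2.resize(c,None,fx=15,fy=15,interpolation=cv2.INTER_NEAREST))
c=sd[165:225,230:290]; cv2.imwrite("pics/k2.png",cv2.resize(c,None,fx=9,fy=9,interpolation=cv2.INTER_NEAREST))
bx=np.array([[177.9125,291.7625],[182.8125,277.0625],[192.675,280.35],[187.775,295.05]])
L=[]
for i in range(4):
    A,B,r=edge(im,bx[i],bx[(i+1)%4],half=2.0,trim=.22); L.append(np.cross([*A,1],[*B,1])); print(i,A,B,r)
q=[]
for i in range(4):
    p=np.cross(L[i-1],L[i]); q.append(p[:2]/p[2])
W=unproj("top",q,.110); print(np.array(q),W,np.linalg.norm(W-np.roll(W,-1,0),axis=1),W.mean(0))
d=W[1]-W[0]+W[2]-W[3];print(np.degrees(np.arctan2(d[1],d[0])))
# predicted head in images
ang=np.radians(-17.3);R=np.array([[np.cos(ang),-np.sin(ang)],[np.sin(ang),np.cos(ang)]])
for n in("top","side"):
  for z in(.11,.088):
    pts=np.array([[-.017,-.012],[.017,-.012],[.017,.012],[-.017,.012]])@R.T+W.mean(0)[:2]
    print(n,z,proj(n,np.c_[pts,np.full(4,z)]).round(1).tolist())
E
```

```text
0 [177.3261 291.5651] [182.2692 276.8796] 0.2875202562402941
1 [182.775  277.2265] [192.8621 279.5308] 0.20220130635774933
2 [192.9413 280.4284] [188.5671 295.2832] 0.27580929146755845
3 [187.513  295.7316] [177.8192 292.0052] 0.21851524673957576
[[177.2515 291.7869]
 [182.1969 277.0944]
 [193.1839 279.6043]
 [188.3413 296.05  ]] [[0.4825 0.2932 0.11  ]
 [0.5129 0.2837 0.11  ]
 [0.5077 0.2608 0.11  ]
 [0.4737 0.2702 0.11  ]] [0.0319 0.0234 0.0353 0.0247] [0.4942 0.277  0.11  ]
-16.34510974169021
top 0.11 [[188.2, 295.7], [193.4, 280.0], [182.4, 276.6], [177.1, 292.3]]
top 0.088 [[190.4, 295.7], [195.5, 280.3], [184.7, 277.0], [179.5, 292.4]]
side 0.11 [[246.0, 176.1], [258.8, 175.8], [259.0, 171.1], [246.4, 171.4]]
side 0.088 [[246.6, 183.0], [259.3, 182.7], [259.4, 178.0], [246.9, 178.3]]
```

View pics/k1.png

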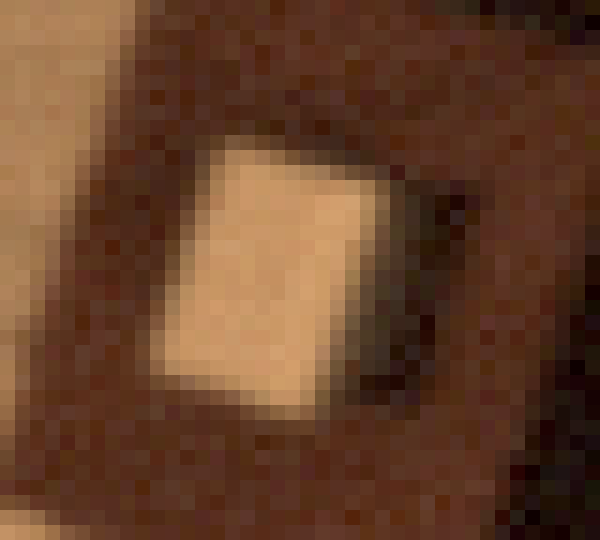

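View pics/k2.png

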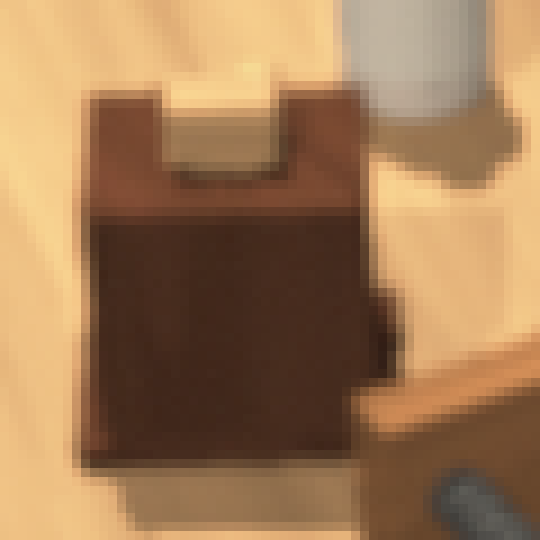

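```bash
python3 - <<'E'
from h import *
sd=cv2.imread("pics/side0.png").copy()
pts={"cheek":[[.619,.0542,.088],[.5211,.0331,.088]],"blank":[[.6166,.04,.086],[.535,.0224,.086]],"fixo":[[.6503,-.076,.088],[.545,-.0996,.088]],"tail":[[.5982,.171,.088],[.4948,.1486,.088]],"near":[[.4862,.1453,.018],[.5393,-.1099,.018]]}
o=np.array([225,160]);k=5
c=cv2.resize(sd[160:280,225:375],None,fx=k,fy=k,interpolation=cv2.INTER_CUBIC)
for n,p in pts.items():
    q=proj("side",np.array(p)); print(n,q.round(1).tolist()); q=((q-o+.5)*k-.5).round().astype(int); cv2.line(c,q[0].tolist(),q[1].tolist(),(255,0,0),1)
cv2.imwrite("pics/k3.png",c)
for z in(0,):
    pass
E
```

```text
cheek [[326.0, 216.4], [291.6, 229.5]]
blank [[327.3, 220.4], [298.6, 231.4]]
fixo [[359.3, 244.4], [321.1, 261.0]]
tail [[302.2, 193.5], [267.1, 205.8]]
near [[265.5, 229.0], [319.9, 287.3]]
```

View pics/k3.png

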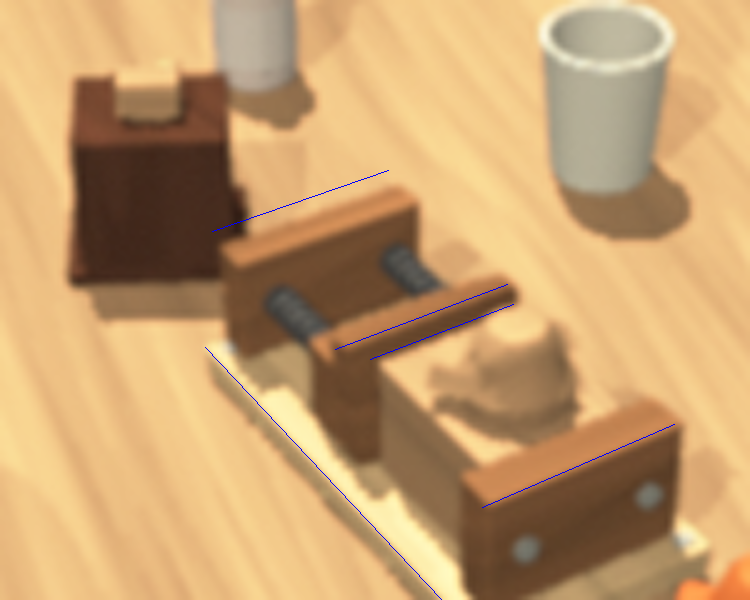

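```bash
cat >> h.py <<'E'
def ori(deg):
    c,s=np.cos(np.radians(deg)),np.sin(np.radians(deg))
    return np.array([[c,0,-s],[s,0,c],[0,-1,0.]])
KEY=np.array([.4942,.2770]); KA=-17.0; VA=12.1
E
python3 - <<'E'
from h import *
for nm,p,a in(("key",[.4942,.277,.091],KA),("gap",[.569,.045,.2],VA),("mal",[.4712,-.283,.1],0),("mal90",[.4712,-.283,.1],90)):
    for f in(0,180): print(nm,a+f,ctrl.ik(p,ori(a+f)))
E
```

```text
key -17.0 [23.232  32.1533 93.1126 -0.     54.7341 40.232 ]
key 163.0 [  23.232    32.1533   93.1126   -0.       54.7341 -139.768 ]
gap 12.1 [ -1.4718  24.7266  85.9474  -0.      69.3261 -13.5718]
gap 192.1 [ -1.4718  24.7266  85.9474  -0.      69.3261 166.4282]
mal 0 [-37.2137  30.3528  95.0836  -0.      54.5636 -37.2137]
mal 180 [-37.2137  30.3528  95.0836  -0.      54.5636 142.7863]
mal90 90 [ -37.2137   30.3528   95.0836   -0.       54.5636 -127.2137]
mal90 270 [-37.2137  30.3528  95.0836  -0.      54.5636  52.7863]
```

```bash
python3 - <<'E'
from h import *
ctrl.goto([*KEY,.16],ori(KA)); print(ctrl.current_t(),ctrl.current_tool_pos())
shot("side","s1"); shot("top","t1")
print(ctrl.move_l([*KEY,.093],vel=.08,contact_N=8),ctrl.current_tool_pos(),ctrl.current_t())
shot("side","s2")
a=cv2.imread("pics/s1.png")[100:220,200:300];b=cv2.imread("pics/s2.png")[100:220,200:300]
cv2.imwrite("pics/s12.png",cv2.resize(np.hstack([a,b]),None,fx=4,fy=4,interpolation=cv2.INTER_CUBIC))
E
```

```text
1.4917 [0.494  0.2778 0.1601]
False [0.4945 0.2772 0.0934] 2.5833
```

View pics/s12.png

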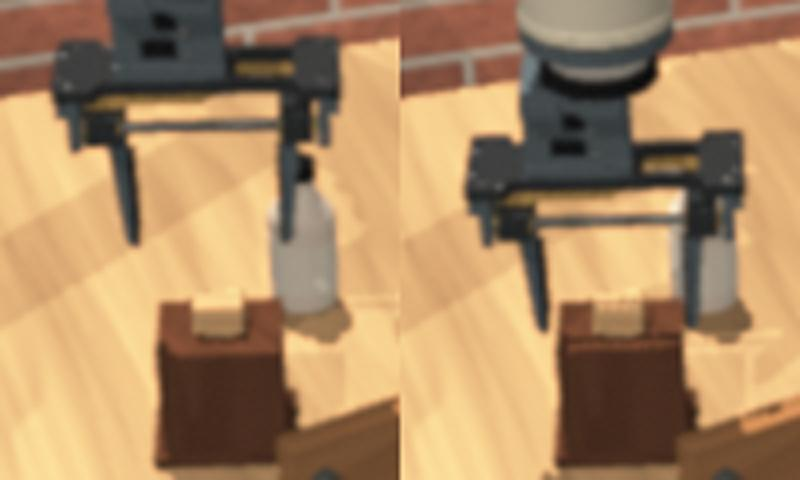

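```bash
python3 - <<'E'
from h import *
p=ctrl.current_tool_pos()
ctrl.command_gripper(0.0); print(ctrl.current_grip_width()*91,ctrl.current_tool_pos(),ctrl.current_contact_force(),ctrl.current_t())
print(ctrl.move_l([*KEY,.215],vel=.15)); print(ctrl.current_grip_width()*91,ctrl.current_contact_force(),ctrl.current_t())
shot("side","s3"); shot("top","t3")
a=cv2.imread("pics/s3.png")[60:220,180:340]
cv2.imwrite("pics/s3c.png",cv2.resize(a,None,fx=4,fy=4,interpolation=cv2.INTER_CUBIC))
E
```

```text
33.74354329276172 [0.4942 0.277  0.093 ] [ 1.5116  0.1233 -0.3597] 3.5417
False
33.36425204773655 [ 0.1619  0.6133 -0.8112] 4.5083
```

View pics/s3c.png

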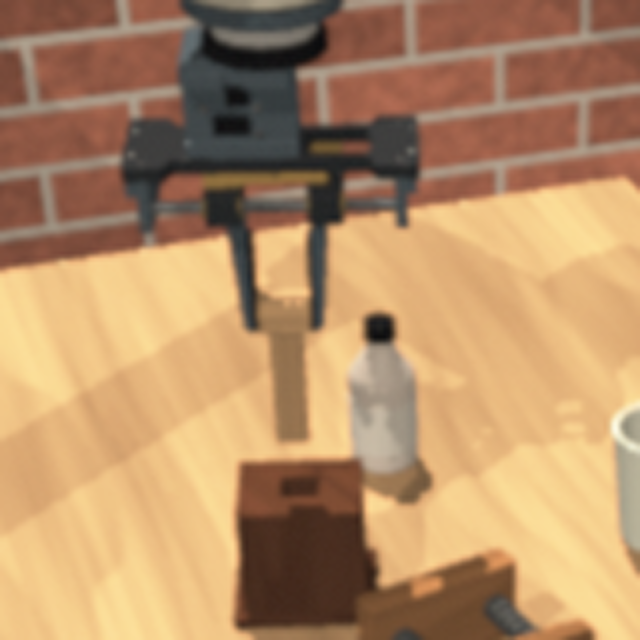

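```bash
cat >> h.py <<'E'
c_,s_=np.cos(np.radians(VA)),np.sin(np.radians(VA))
XV=np.array([c_,s_]);YV=np.array([-s_,c_])
def vp(u,n,z): return np.r_[u*XV+n*YV,z]
E
python3 - <<'E'
from h import *
p=vp(.568,-.0760,.215)
ctrl.goto(p,ori(VA)); ctrl.move_l(vp(.568,-.0760,.183),vel=.08); print(p,ctrl.current_tool_pos(),ctrl.current_t())
shot("side","s4"); shot("top","t4")
a=cv2.imread("pics/s4.png")[130:280,230:390]
cv2.imwrite("pics/s4c.png",cv2.resize(a,None,fx=5,fy=4*1.25,interpolation=cv2.INTER_CUBIC)[:600*5//4][:, :800][:600+150])
a=cv2.imread("pics/s4.png")[185:265,270:370]
cv2.imwrite("pics/s4d.png",cv2.resize(a,None,fx=7,fy=7,interpolation=cv2.INTER_CUBIC))
a=cv2.convertScaleAbs(cv2.imread("pics/t4.png")[200:300,230:380],alpha=2)
cv2.imwrite("pics/t4c.png",cv2.resize(a,None,fx=5,fy=5,interpolation=cv2.INTER_CUBIC))
# predicted tip corners in side under commanded pose
for n_ in("side",):
  q=[vp(.568+dx,-.0760+dy,.098) for dx in(-.011,.011) for dy in(-.012,-.004)]
  print(proj(n_,np.array(q)))
E
```

```text
[0.5713 0.0448 0.215 ] [0.5713 0.0451 0.183 ] 6.125
[[308.3107 223.0717]
 [306.5371 221.4047]
 [315.9253 220.1806]
 [314.135  218.538 ]]
```

View pics/s4d.png

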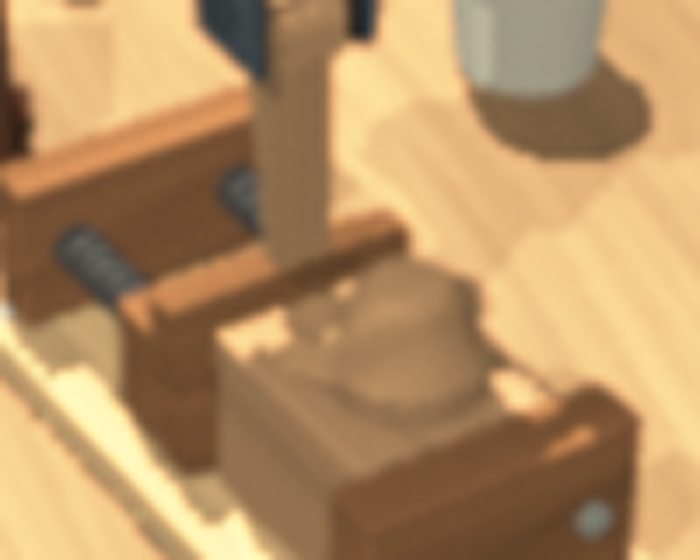

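View pics/t4c.png

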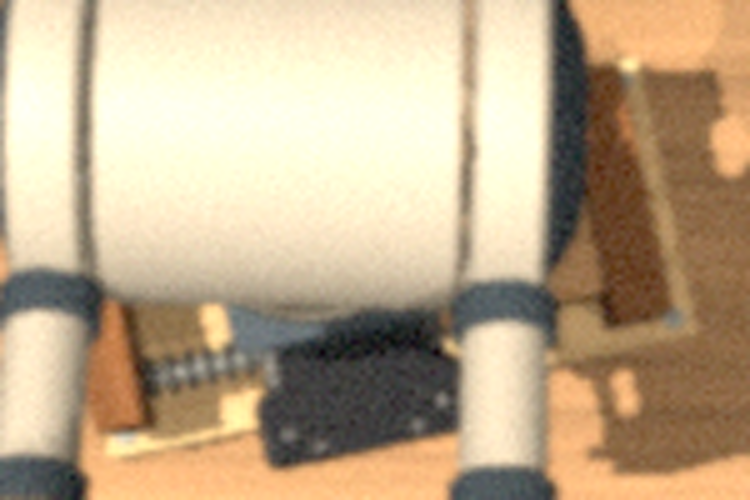

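```bash
python3 - <<'E'
from h import *
sd=cv2.imread("pics/side0.png"); s4=cv2.imread("pics/s4.png")
def rep(nm,im,a,b,z,half=1.5,trim=.1):
    A,B,r=edge(im,a,b,half,trim=trim); W=unproj("side",[A,B],z)
    print(nm,A,B,"r%.2f"%r,"n:",W[:,:2]@YV,"u:",W[:,:2]@XV)
f=lambda x,y:((x+.5)/5-.5+225,(y+.5)/5-.5+160)
rep("blank edge",sd,f(385,362),f(455,335),.086)
rep("cheek front edge",sd,f(345,350),f(505,297),.088)
rep("cheek back edge",sd,f(315,342),f(490,280),.088)
rep("fixed outer",sd,f(487,508),f(675,425),.088)
g=lambda x,y:((x+.5)/7-.5+270,(y+.5)/7-.5+185)
rep("tip",s4,g(270,264),g(327,247),.098)
rep("tipL",s4,g(258,120),g(270,255),.098)
rep("tipR",s4,g(327,120),g(327,240),.098)
c=cv2.resize(sd[200:250,275:345],None,fx=11,fy=11,interpolation=cv2.INTER_NEAREST); cv2.imwrite("pics/z1.png",c)
c=cv2.resize(s4[200:250,275:345],None,fx=11,fy=11,interpolation=cv2.INTER_NEAREST); cv2.imwrite("pics/z2.png",c)
E
```

```text
blank edge [301.4607 231.6568] [315.3629 226.0158] r0.26 n: [-0.0947 -0.0938] u: [0.5332 0.5737]
cheek front edge [293.5213 229.3751] [325.3339 218.2398] r0.30 n: [-0.0791 -0.0824] u: [0.5205 0.6107]
cheek back edge [287.0926 226.4944] [322.2756 214.6373] r0.17 n: [-0.0609 -0.0657] u: [0.5133 0.6127]
fixed outer [321.9686 261.1258] [359.8153 245.1088] r0.27 n: [-0.2131 -0.2132] u: [0.5135 0.6194]
tip [308.5648 223.5097] [316.591  220.7428] r0.21 n: [-0.0898 -0.0908] u: [0.5566 0.5791]
tipL [305.5875 201.7575] [306.5797 221.0803] r0.17 n: [-0.0077 -0.0789] u: [0.6    0.5578]
tipR [317.1368 201.7391] [316.6369 218.8674] r0.10 n: [-0.0233 -0.0844] u: [0.625  0.5834]
```

View pics/z1.png

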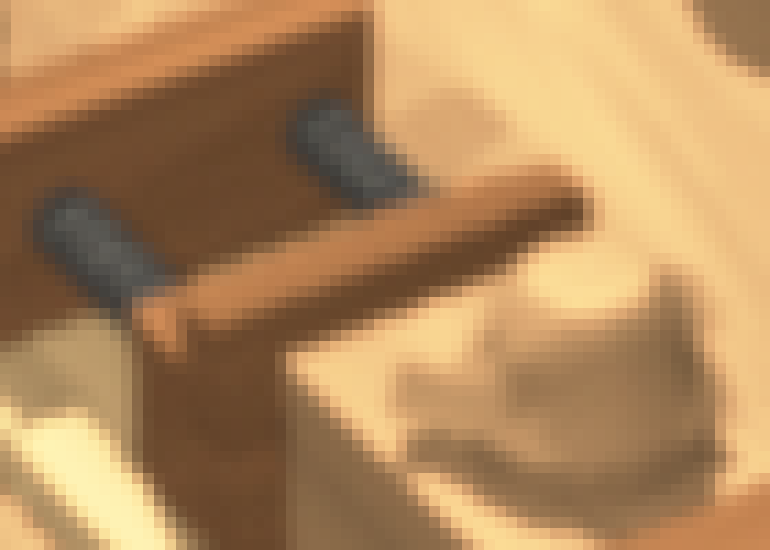

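View pics/z2.png

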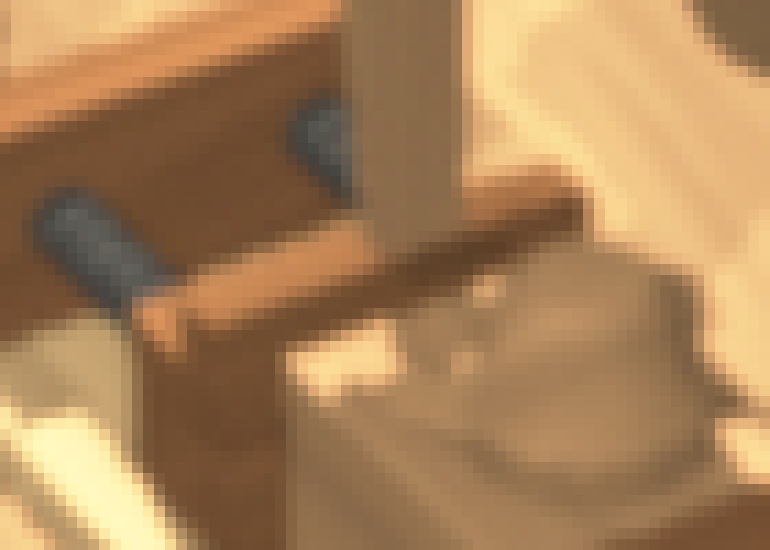

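```bash
python3 - <<'E'
from h import *
n=-.0770
ctrl.move_l(vp(.568,n,.183),vel=.03); f0=np.array(ctrl.current_contact_force()); print(f0)
for z in(.168,.155,.145,.135,.125,.115):
    hit=ctrl.move_l(vp(.568,n,z),vel=.03,contact_N=5)
    f=np.array(ctrl.current_contact_force())-f0
    print(z,hit,ctrl.current_tool_pos(),"f u,n,z",f[:2]@XV,f[:2]@YV,f[2],ctrl.current_t())
    if hit: break
shot("side","s5")
a=cv2.imread("pics/s5.png")[165:265,260:370]
cv2.imwrite("pics/s5c.png",cv2.resize(a,None,fx=6,fy=6,interpolation=cv2.INTER_CUBIC))
E
```

```text
[-1.0259 -0.4255 -0.2234]
0.168 False [0.5715 0.0438 0.1679] f u,n,z 0.548109493989492 -0.505334052385218 -0.8672782782257289 7.125
0.155 False [0.5715 0.0438 0.1549] f u,n,z 1.1510079192293439 -0.04288466037261712 -0.6914527992465311 7.7083
0.145 False [0.5714 0.0436 0.1448] f u,n,z 0.7076971773082837 -1.4419984167793793 -0.9779221025980551 8.1917
0.135 True [0.5719 0.0432 0.1394] f u,n,z 2.0906240843611776 -2.935001748745467 -1.7281405595386778 8.4667
```

View pics/s5c.png

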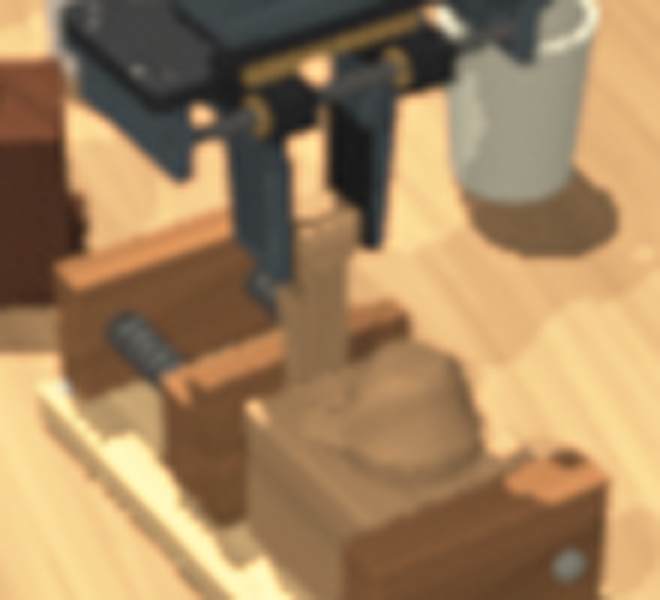

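```bash
python3 - <<'E'
from h import *
f0=np.array([-1.0259,-.4255,-.2234]); n=-.0770; z=.1394
for i in range(25):
    f=np.array(ctrl.current_contact_force())-f0; fn=f[:2]@YV
    print("z%.4f n%.4f"%(z,n),ctrl.current_tool_pos()[2],"f u,n,z %.1f %.1f %.1f"%(f[:2]@XV,fn,f[2]))
    # external force on tool: +z when key resists
    if f[2]>7.5: break
    n+=np.clip(fn*.00015,-.0005,.0005); z-=.0007
    ctrl.move_l(vp(.568,n,z),vel=.01,contact_N=6)
print(ctrl.current_t())
E
```

```text
z0.1394 n-0.0770 0.13964634024863526 f u,n,z 2.2 -3.1 -0.5
z0.1387 n-0.0775 0.1387647844760508 f u,n,z 2.6 -4.1 -1.4
z0.1380 n-0.0780 0.13804760174259367 f u,n,z 1.6 -2.6 0.0
z0.1373 n-0.0784 0.1372307805567412 f u,n,z 1.0 -1.7 1.1
z0.1366 n-0.0786 0.13644559144590226 f u,n,z 1.9 -1.4 -1.0
z0.1359 n-0.0788 0.13576583992485397 f u,n,z 0.3 -0.8 -0.3
z0.1352 n-0.0790 0.13509500144988568 f u,n,z 1.5 -0.0 -0.6
z0.1345 n-0.0790 0.1344339802166012 f u,n,z 2.0 -0.5 -1.3
z0.1338 n-0.0790 0.1337737304573902 f u,n,z 1.8 -1.5 -0.0
z0.1331 n-0.0793 0.13303861802086034 f u,n,z 1.7 0.1 -0.3
z0.1324 n-0.0792 0.132352840714948 f u,n,z 1.2 -0.5 -1.0
z0.1317 n-0.0793 0.13168755292166773 f u,n,z 1.0 -1.4 -0.3
z0.1310 n-0.0795 0.13092652855467393 f u,n,z 1.5 -1.2 0.3
z0.1303 n-0.0797 0.13026761995356292 f u,n,z 2.1 -1.3 0.2
z0.1296 n-0.0799 0.12963272045525892 f u,n,z 1.1 -0.2 2.5
z0.1289 n-0.0799 0.12902757293727293 f u,n,z 1.5 3.5 4.1
z0.1282 n-0.0794 0.12828111624963023 f u,n,z 2.3 -0.7 3.8
z0.1275 n-0.0796 0.12765569642169705 f u,n,z 2.6 -0.1 5.9
z0.1268 n-0.0796 0.1270456402592636 f u,n,z 0.9 -1.7 7.2
z0.1261 n-0.0798 0.12635762723221522 f u,n,z 1.6 -0.2 6.6
z0.1254 n-0.0799 0.12571763335300676 f u,n,z 2.1 -0.4 7.2
z0.1247 n-0.0799 0.12503741309858804 f u,n,z 1.6 -0.7 6.8
z0.1240 n-0.0800 0.12432629994519803 f u,n,z 1.9 -0.5 7.2
z0.1233 n-0.0801 0.12367399954130963 f u,n,z 1.7 0.9 7.4
z0.1226 n-0.0800 0.12306426655631793 f u,n,z 1.2 -1.3 9.2
14.5417
```

```bash
python3 - <<'E'
from h import *
shot("side","s6")
ctrl.command_gripper(0.75); 
p=np.array(ctrl.current_tool_pos()); ctrl.move_l([p[0],p[1],.21],vel=.15); print(ctrl.current_t())
shot("side","s7")
a=np.hstack([cv2.imread(f"pics/{s}.png")[165:265,265:365] for s in("s6","s7")])
cv2.imwrite("pics/s7c.png",cv2.resize(a,None,fx=4,fy=4,interpolation=cv2.INTER_CUBIC))
E
```

```text
16.0167
```

View pics/s7c.png

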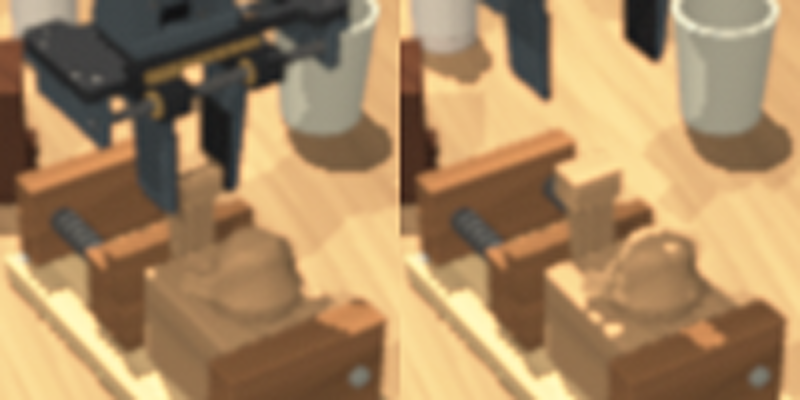

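```bash
python3 - <<'E'
from h import *
M=np.array([.4712,-.283])
for n in("top","side"):
    print(n,proj(n,np.array([[*M,0],[*M,.055],[*M,.15]])))
t=cv2.imread("pics/top0.png");s=cv2.imread("pics/side0.png")
def draw(im,n,o,sz,k,g):
    c=cv2.convertScaleAbs(im[o[1]:o[1]+sz[1],o[0]:o[0]+sz[0]],alpha=g); c=cv2.resize(c,None,fx=k,fy=k,interpolation=cv2.INTER_CUBIC)
    th=np.linspace(0,2*np.pi,60)
    for z,r in((0,.03),(.055,.03),(.15,.0125)):
        X=np.stack([M[0]+r*np.cos(th),M[1]+r*np.sin(th),0*th+z],1); q=((proj(n,X)-o+.5)*k-.5).round().astype(np.int32)
        cv2.polylines(c,[q],True,(0,255,0),1)
    return c
a=draw(t,"top",np.array([425,270]),(60,60),6,2.2); b=draw(s,"side",np.array([290,295]),(60,80),6,1.2)
cv2.imwrite("pics/m.png",np.hstack([cv2.copyMakeBorder(a,0,120,0,0,cv2.BORDER_CONSTANT),b]))
E
```

```text
top [[443.0391 296.7687]
 [448.3287 296.7044]
 [458.5929 296.5796]]
side [[319.7016 356.6918]
 [320.1171 338.8154]
 [320.9018 305.0493]]
```

View pics/m.png

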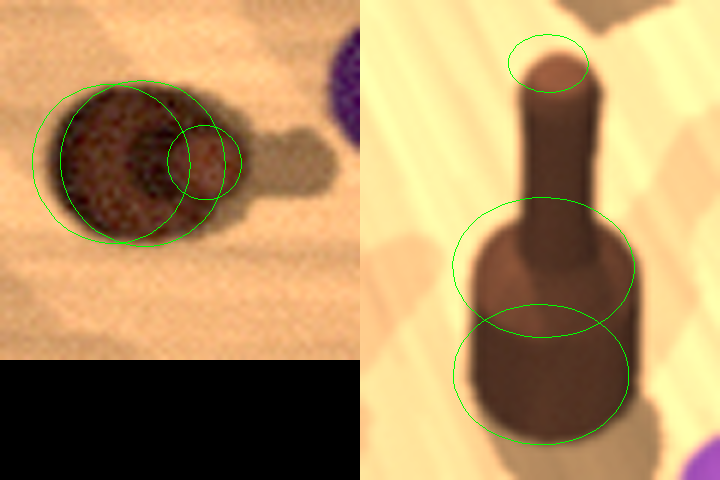

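```bash
python3 - <<'E'
from h import *
M=np.array([.4712,-.284])
ctrl.goto([*M,.20],ori(0)); shot("side","s8")
print(ctrl.move_l([*M,.093],vel=.1,contact_N=8),ctrl.current_tool_pos(),ctrl.current_t())
ctrl.command_gripper(0.0); print(ctrl.current_grip_width()*91,ctrl.current_contact_force(),ctrl.current_tool_pos())
shot("side","s9")
print(ctrl.move_l([*M,.12],vel=.1)); print(ctrl.current_contact_force(),ctrl.current_wrist_torque(),ctrl.current_grip_width()*91,ctrl.current_t())
shot("side","s10")
a=np.hstack([cv2.imread(f"pics/{s}.png")[240:390,240:400] for s in("s9","s10")])
cv2.imwrite("pics/s10c.png",cv2.resize(a,None,fx=2.5,fy=2.5,interpolation=cv2.INTER_CUBIC))
E
```

```text
False [ 0.4715 -0.2842  0.0935] 18.6167
26.26857789957708 [0.8683 0.3511 1.0203] [ 0.4713 -0.2841  0.093 ]
False
[-0.97    0.8928 -3.5424] [-0.0401  0.0227 -0.0224] 26.22148570882361 19.8083
```

View pics/s10c.png

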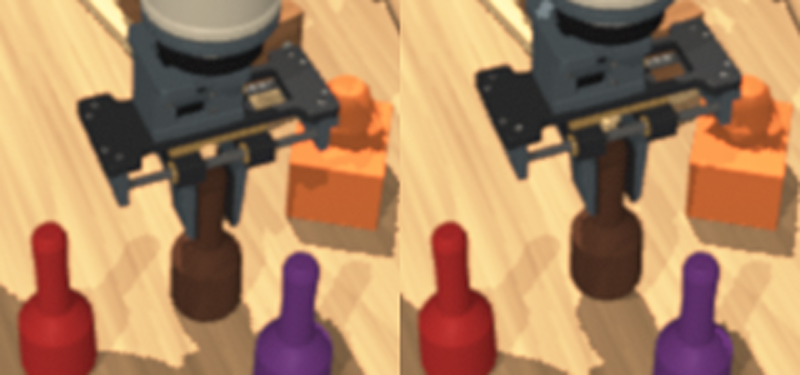

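```bash
python3 - <<'E'
from h import *
M=np.array([.4712,-.284])
ctrl.move_l([*M,.29],vel=.2)
n=-.0815
try: ctrl.goto(vp(.568,n,.29),ori(0))
except Exception as e: print(repr(e)); raise
print(ctrl.move_l(vp(.568,n,.25),vel=.1,contact_N=8)); ctrl.sleep(.15)
f0=np.mean([ctrl.current_contact_force() for _ in range(1)],0); print(f0,ctrl.current_t())
shot("side","s11")
hit=ctrl.move_l(vp(.568,n,.215),vel=.02,contact_N=5)
print(hit,ctrl.current_tool_pos(),np.array(ctrl.current_contact_force())-f0,ctrl.current_t())
a=cv2.imread("pics/s11.png")[120:270,250:400]
cv2.imwrite("pics/s11c.png",cv2.resize(a,None,fx=4,fy=4,interpolation=cv2.INTER_CUBIC))
np.save("f0.npy",f0)
E
```

```text
False
[-0.0753 -0.4428 -2.6428] 22.8417
True [0.5724 0.0393 0.2322] [0.3095 0.0233 3.6709] 23.8583
```

View pics/s11c.png

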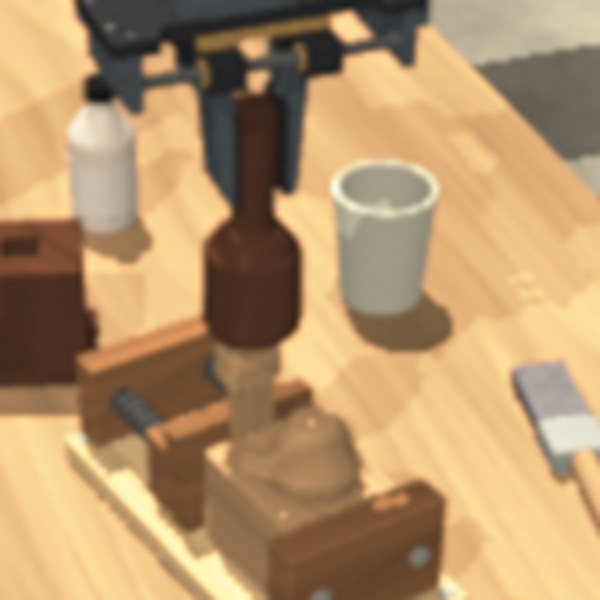

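```bash
python3 - <<'E'
from h import *
f0=np.load("f0.npy"); n=-.0815; z=.2320
for i in range(40):
    hit=ctrl.move_l(vp(.568,n,z),vel=.008,contact_N=6)
    f=np.array(ctrl.current_contact_force())-f0; tz=ctrl.current_tool_pos()[2]
    print("cmd%.4f tz%.4f"%(z,tz),hit,f.round(1))
    if f[2]>17: break
    z-=.0006 if f[2]<11 else .0003
print(ctrl.current_t())
E
```

```text
cmd0.2320 tz0.2322 False [-0.5  0.   7.2]
cmd0.2314 tz0.2319 False [-0.   0.1 10.4]
cmd0.2308 tz0.2316 False [-1.5  0.9 13.7]
cmd0.2305 tz0.2314 False [ 0.  -0.3 15.7]
cmd0.2302 tz0.2312 False [-0.6  0.7 16.5]
cmd0.2299 tz0.2310 False [-1.5  0.6 17.7]
25.3583
```

```bash
python3 - <<'E'
from h import *
f0=np.load("f0.npy"); n=-.0815; z=.2299
for i in range(14):
    z-=.0003
    hit=ctrl.move_l(vp(.568,n,z),vel=.008,contact_N=6)
    F=[np.array(ctrl.current_contact_force())-f0]
    ctrl.sleep(.1); F.append(np.array(ctrl.current_contact_force())-f0)
    f=np.mean(F,0); tz=ctrl.current_tool_pos()[2]
    print("cmd%.4f tz%.4f"%(z,tz),hit,f.round(1))
    if f[2]>21: break
ctrl.sleep(.3); print(np.array(ctrl.current_contact_force())-f0,ctrl.current_tool_pos(),ctrl.current_t())
# release and re-press to measure whether it moved
ctrl.move_l(vp(.568,n,.236),vel=.02); ctrl.sleep(.1); fb=np.array(ctrl.current_contact_force()); print("free",fb-f0)
z=.2335
while z>.2275:
    ctrl.move_l(vp(.568,n,z),vel=.01,contact_N=7); f=np.array(ctrl.current_contact_force())-fb
    print("re cmd%.4f tz%.4f f%.1f"%(z,ctrl.current_tool_pos()[2],f[2]))
    if f[2]>17:break
    z-=.0005
print(ctrl.current_t())
E
```

```text
cmd0.2296 tz0.2308 False [-0.3  0.  18.6]
cmd0.2293 tz0.2306 False [-1.6  0.2 19.4]
cmd0.2290 tz0.2303 False [-1.1  0.4 19.3]
cmd0.2287 tz0.2301 False [-0.8  0.3 20.4]
cmd0.2284 tz0.2298 False [-0.7  0.8 20.9]
cmd0.2281 tz0.2296 False [-1.3  0.3 21.3]
[-1.1548  0.9018 21.1749] [0.5736 0.0393 0.2296] 27.7583
free [ 0.1196  0.6416 -0.6127]
re cmd0.2335 tz0.2334 f0.0
re cmd0.2330 tz0.2330 f-0.2
re cmd0.2325 tz0.2325 f0.7
re cmd0.2320 tz0.2320 f0.4
re cmd0.2315 tz0.2315 f0.9
re cmd0.2310 tz0.2309 f-1.2
re cmd0.2305 tz0.2305 f0.0
re cmd0.2300 tz0.2300 f-0.2
re cmd0.2295 tz0.2298 f4.5
re cmd0.2290 tz0.2297 f11.2
re cmd0.2285 tz0.2296 f16.1
re cmd0.2280 tz0.2295 f20.0
31.55
```

```bash
python3 - <<'E'
from h import *
fb=np.load("f0.npy")-np.array([0,0,.6]); n=-.0815; z=.2280
for i in range(14):
    z-=.0003
    ctrl.move_l(vp(.568,n,z),vel=.006,contact_N=5); ctrl.sleep(.06)
    f=np.array(ctrl.current_contact_force())-fb
    print("cmd%.4f tz%.4f f%.1f"%(z,ctrl.current_tool_pos()[2],f[2]))
    if f[2]>23.3:break
ctrl.move_l(vp(.568,n,z+.008),vel=.02); ctrl.sleep(.1);fb=np.array(ctrl.current_contact_force())
ctrl.move_l(vp(.568,n,z+.0025),vel=.02,contact_N=7)
for z in np.arange(z+.002,z-.002,-.0005):
    ctrl.move_l(vp(.568,n,z),vel=.01,contact_N=7); f=np.array(ctrl.current_contact_force())-fb
    print("re cmd%.4f tz%.4f f%.1f"%(z,ctrl.current_tool_pos()[2],f[2]))
    if f[2]>16.5:break
ctrl.move_l(vp(.568,n,.25),vel=.06); print(ctrl.current_t())
ctrl.move_l(vp(.568,n,.29),vel=.15); shot("side","s12")
ctrl.goto([.4712,-.284,.29],ori(0)); ctrl.move_l([.4712,-.284,.115],vel=.15); print(ctrl.current_t())
shot("side","s13"); shot("top","t13")
a=cv2.imread("pics/s12.png")[160:270,255:365];b=cv2.imread("pics/s13.png")[250:360,270:380]
cv2.imwrite("pics/s13c.png",cv2.resize(np.hstack([a,b]),None,fx=3.6,fy=3.6,interpolation=cv2.INTER_CUBIC))
E
```

```text
cmd0.2277 tz0.2294 f22.3
cmd0.2274 tz0.2292 f23.9
re cmd0.2294 tz0.2294 f0.0
re cmd0.2289 tz0.2293 f7.4
re cmd0.2284 tz0.2292 f14.6
re cmd0.2279 tz0.2291 f17.8
34.7583
37.825
```

View pics/s13c.png

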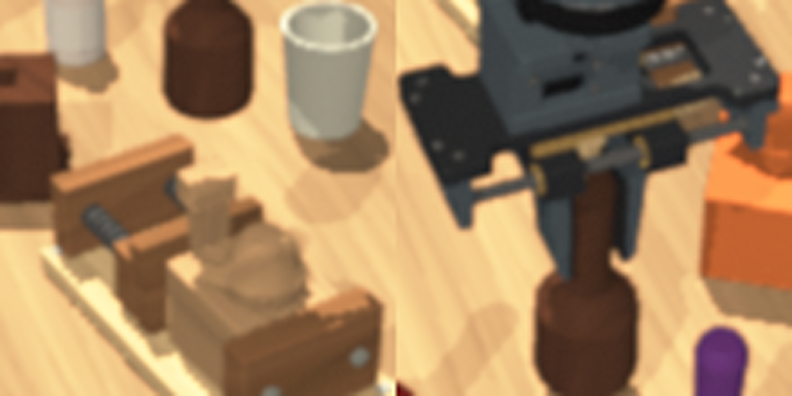

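```bash
python3 - <<'E'
from h import *
M=[.4712,-.284]
ctrl.move_l([*M,.098],vel=.06)
hit=ctrl.move_l([*M,.088],vel=.015,contact_N=4); print(hit,ctrl.current_tool_pos(),ctrl.current_contact_force())
ctrl.command_gripper(0.7); ctrl.sleep(.2)
ctrl.move_l([*M,.21],vel=.12); print(ctrl.current_t())
ctrl.goto([.40,-.1,.30],ori(0)); shot("side","s14"); shot("top","t14"); print(ctrl.current_contact_force(),ctrl.current_t())
E
```

```text
True [ 0.4715 -0.2842  0.0929] [-0.2463  0.9047  7.1904]
40.8583
[-0.7632  1.4253 -0.0787] 41.8333
```

View pics/s14.png

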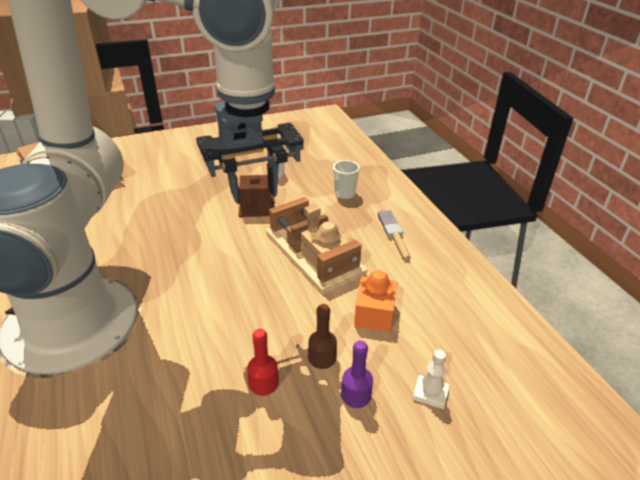

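View pics/t14.png

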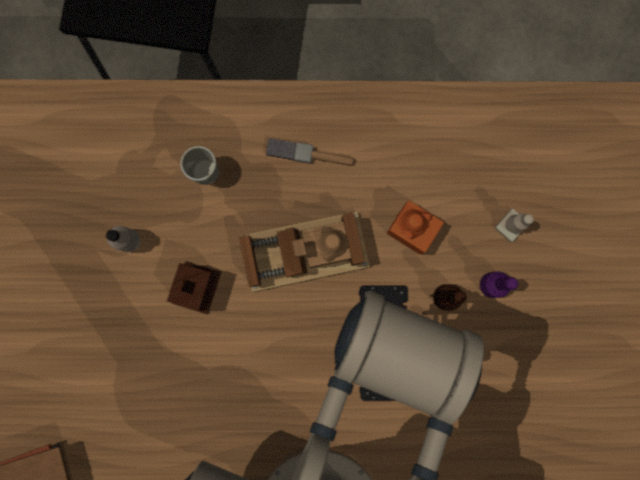

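```bash
python3 -c "
from bench import ctrl
print(ctrl.sign_off(),ctrl.current_t())"
```

```text
the job is handed in; nothing more can be done
the job is handed in; nothing more can be done
```

The key is tight in the vice, the mallet is back upright on the bench, and the job was handed in at about 42 s of the 70 s allowed.

- **Starting the key:** I took it from its stand, started it thin end down between the blank and the sprung cheek, pressed it by hand to about 9 N and let go. It stood by itself.
- **Driving it:** I pressed it down with the mallet's flat face. The highest settled reading was about 24 N, against the 30 N limit. On a second press it gave about 0.2–0.3 mm in all up to 17.8 N, and stopped where the earlier drive had left it. I take that give as springiness, so I judged the key tight.
- **Mallet and other things:** I set the mallet down in its original place, with contact at the same height as when I picked it up. In the last pictures the mallet stands upright at side-camera pixel (322, 337). The key stands straight between blank and cheek, and the other things look unmoved. The robot is clear of everything and reads no contact.

**Disagreements:** the two cameras differed by about 2 to 4 mm on where the vice is. I aimed the key between their answers, and it went into the gap at the first try. The predicted mallet outline was also a few millimetres off in the top picture, but the grasp was sound.

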